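Put the rover's gear selector into green

ROBOT

A 7-joint arm with a two-finger parallel gripper is mounted at the origin on the work surface. World frame = base frame: x ahead of the robot, y to its left, z up, the work surface at z = 0. Lengths are in m, angles in rad, forces in N, time in s.
With the tool pointing down it reaches from about 0.425 to 0.875 m from the base axis. Payload 9.9 kg.
Tool frame: the origin (TCP) lies midway between the tips of the shut fingers; the grasp point (between the pads) lies 19 mm behind it; z points along the fingers, y is the line along which they close (so a half turn about z gives the same grasp; the last joint's range is limited). The gripper opens to 85 mm and grips with 20 to 120 N. Pads are 22 mm wide; open, the fingers measure 114 mm over their backs; the gripper's body (76 mm by 85 mm) begins 54 mm behind the grasp point. The pads swing forward as they close: fully open they stand 13 mm farther back than shut.
Start: joints at [1.016, 0.576, 0.025, 1.437, -0.015, 1.129, -0.057], TCP at [0.306, -0.602, 0.207] pointing down, gripper open.
Joint ranges: [-2.76, 2.76], [-0.34, 2.15], [-1.52, 1.57], [0.19, 2.46], [-1.09, 4.23], [0.17, 1.99], [-2.82, 2.82]. Speed limits (rad/s): [2.22, 2.22, 3.01, 3.01, 3.14, 3.14, 3.14].

INTERFACE

Orientations are given as [roll, pitch, yaw] about the fixed x, y, z axes, in that order (R = Rz(yaw) Ry(pitch) Rx(roll)).
In Python, from station import status, eyes, ticket gives the robot as it stands.
- The arm moves only by the tool jog_arm, never from a script. Its argument "plan" is a list of rows, each an object with "grip": the gripper's target within -1 to 1 (shut at 1, half-way at 0, fully open at -1); "delta_pos": the shift along the world's x, y, z in mm, a list of three; "dr": the turn, a rotation vector about the world's x, y, z in rad, a list of three. In form: [{"grip": grip, "delta_pos": [x, y, z], "dr": [wx, wy, wz]}, ...]. A call has 1 to 8 rows; each row shifts and turns the commanded pose from where the row before left it; what a row does not reach is not made up. A row lasts 1/10 s, in which the tool goes at most 50 mm and 8.59 degrees, less where a joint would pass 70% of its speed; a pose out of reach is approached as far as the arm can. A call with a gripper value outside its range is refused whole. The fingers move at their own pace and stop on an object; the grip force is fixed at half the most. Time passes only in rows, so rows that do not move let the fingers close. It gives the time, the measured TCP pose, the force, the opening and the grip force at its end, in the units of the state.
- status.sense(): the state, without advancing time (a new reading comes with each control period).
- eyes.get_image(name): name is "side" or "top"; returns (picture, depth): 400x640x3 uint8, red, green, blue; 400x640 float32, m along the optical axis (not along the pixel's ray), 0 where there is no reading.
- eyes.camera_model(name): a dict with "K" (3x3 intrinsics, pixels), "rvec" (rotation vector, rad) and "tvec" (3), from world to camera coordinates, as OpenCV has them. Camera axes: x right, y down, z forward; pixel columns grow to the right and rows downward; lengths in m; the calibration is good to about 2 mm. A picture is of the moment at which its call begins. camera_model takes no time and is no camera call.
- ticket.close_job(): hands the job in; it is judged then, once.
The state is a dict: "time_s": time; "qpos": joint angles; "joint_velocities": joint speeds; "joint_torque": joint torques, N m; "tool_pos": TCP position; "orientation": TCP orientation; "wrist_force": force on the tool from outside, world axes, zero at the start; "ft_torque": the same for the moment, N m; "grip_width": opening from 0.0 (shut) to 1.0 (fully open); "grasp_force": force on a finger pad.
Only numpy, scipy, OpenCV 4.12 (cv2) and the standard library are available. Lean on these libraries where they do the work, as an engineer would, in place of code of your own. Each camera call takes 0.05 s, during which the arm holds its last target. There are 200 camera calls.

TASK

The rover's gear selector is parked: its orange-knobbed lever stands in the middle slot on the near side of the gate. With the outside of the fingers, push the lever out of park, along the cross lane and fully home into the slot marked by the green disc, without running it into any other colour's slot, then move clear. Only push: never take the knob or stem between the fingers, and leave everything else on the table where it is.

Things in the scene. Friction and masses are not known exactly. Their poses are not given: they have to be found in the camera images.
- console: gear selector console, fixed: black box 170 x 170 mm, 74 mm high, with an aluminium gate plate as its top. Origin at the centre of its underside; x, y along its sides, z up; x points roughly away from the robot (turned up to 0.45 rad). Nothing but flat discs stands on the plate.
- gate (a point): middle of the gate, at plate-top height (74 mm). The gate is an H: a cross lane along console y at x = 0; from its left (+y) and its right (-y) end one slot runs to the far side (+x) and one to the near side (-x). Plus a parking slot at y = 0 on the near side only; on the far side a wall stops the lever there. Lanes 16 mm wide, corners rounded, stem 10 mm thick.
- knob (a point): centre of the orange ball knob, 36 mm in diameter, on the lever's steel stem; 138 mm above the table upright, 128 in park, 119 home in a slot. In console x, y (mm) it is at (130 sin(shift), 130 cos(shift) sin(cross)): (-50, 0) home in park, (0, 0) mid lane, (0, +-49) at the lane's ends, (+-50, +-46) home in the four slots. Play about 5 mm to each side.
- pivot (a point): the point about which the lever leans both ways, 8 mm above the table under the console's centre; the knob's centre is 130 mm from it. No spring: the lever stays where it is left. Pushing takes about 2 to 4 N at the knob; at the end of a lane it stops hard.
- stem (a point): point on the lever's stem 34 mm below the knob's centre, under the knob and its 18 mm wide black collar
- shift (a joint): lever lean along the console's x: 0 = in the cross lane (upright), +0.395 rad = home in a far (+x) slot, -0.395 = home in a near (-x) slot; starts at -0.39 to -0.28, in the parking slot
- cross (a joint): lever lean along the console's y: 0 = middle (parking slot), +0.39 rad = left (+y) end of the lane, where the stop lines it up with the left slots, -0.39 = right (-y) end
- green_tag: green disc, 22 mm in diameter, with a thin black edge, 2 mm high, fixed on the gate plate at the end of one of the four corner slots, at console x = +-50, y = +-46 mm (which corner differs each time), just under where the knob comes to stand when home in that slot. Origin at the centre of its underside, 74 mm above the table
- yellow_tag: yellow disc, 22 mm in diameter, with a thin black edge, 2 mm high, fixed on the gate plate at the end of one of the four corner slots, at console x = +-50, y = +-46 mm (which corner differs each time), just under where the knob comes to stand when home in that slot. Origin at the centre of its underside, 74 mm above the table
- blue_tag: blue disc, 22 mm in diameter, with a thin black edge, 2 mm high, fixed on the gate plate at the end of one of the four corner slots, at console x = +-50, y = +-46 mm (which corner differs each time), just under where the knob comes to stand when home in that slot. Origin at the centre of its underside, 74 mm above the table
- white_tag: white disc, 22 mm in diameter, with a thin black edge, 2 mm high, fixed on the gate plate at the end of one of the four corner slots, at console x = +-50, y = +-46 mm (which corner differs each time), just under where the knob comes to stand when home in that slot. Origin at the centre of its underside, 74 mm above the table
- screwdriver: loose screwdriver with a purple handle, 160 mm long, lying beside the console; origin on its underside
- circuit_board: loose green-black circuit board, 45 x 45 x 11 mm, beside the console; origin at the centre of its underside
- phone: loose black phone, 150 x 74 x 9 mm, lying flat; origin at the centre of its underside
- spare_wheel: loose black tyre with a yellow hub, diameter 66 mm, 31 mm high, lying flat beyond the console; origin at the centre of its underside
- screw_jar: loose small jar with a blue cap, diameter 48 mm, 60 mm high, standing beyond the console; origin at the centre of its underside
- mouse: loose black computer mouse, 105 x 62 x 36 mm; origin at the centre of its underside
- water_bottle: loose clear water bottle with a black cap, diameter 68 mm, 210 mm high, standing; origin at the centre of its underside
There are look-alikes about, which are no part of the job. Leave any blue look-alike of the console alone.

How it is judged:
By the outcome, as a careful person would: the job done as asked, in the order asked, and still so for the second after the job is handed in, with the robot touching nothing.
It also fails if it takes over 56 s, if anything falls off the work surface, if the arm or the gripper's body presses on something with over 40 N, if the wrist force passes 120 N, or if a joint passes its speed limit or range.

## Working session

There is one attempt and no reset: what is moved stays moved. The work goes in short steps, Python scripts to look and compute and a tool call to move; the robot and the scene stay as the last step left them, time stands still between calls to the robot, and variables do not carry over. Pictures are saved under pics/ and viewed, at most 10 in all, crops included, and the job is handed in when it is done.

Besides the shell and the picture viewer there is one more tool, called as name(argument=value, ...), one argument or row to a line, values as JSON. jog_arm: Moves the arm, as the interface text tells. Its arguments: {"type":"object","properties":{"plan":{"type":"array","items":{"type":"object","properties":{"grip":{"type":"number"},"delta_pos":{"type":"array","items":{"type":"number"}},"dr":{"type":"array","items":{"type":"number"}}}}}},"required":["plan"]}

```bash
mkdir -p pics
cat > h.py <<'E'
import numpy as np, cv2
from station import status, eyes, ticket
def cam(n):
    m=eyes.camera_model(n); R=cv2.Rodrigues(np.array(m["rvec"],float))[0]
    return np.array(m["K"],float),R,np.array(m["tvec"],float).ravel()
def plane(n,u,v,z):
    K,R,t=cam(n); d=R.T@np.linalg.inv(K)@[u,v,1]; c=-R.T@t
    return c+d*(z-c[2])/d[2]
def proj(n,p):
    K,R,t=cam(n); q=K@(R@np.array(p)+t); return q[:2]/q[2]
def shot(n,name):
    im,d=eyes.get_image(n); cv2.imwrite(f"pics/{name}.png",im[:,:,::-1]); return im,d
E
python3 - <<'E'
from h import *
for n in("top","side"):
    im,d=shot(n,n+"0"); np.save(n+"0.npy",im); np.save(n+"0d.npy",d)
    K,R,t=cam(n); print(n,-R.T@t,R[2],K[0,0])
print(status.sense())
E
```

```text
top [ 0.37748093 -0.02209194  1.27481484] [ 0.16178648  0.00492008 -0.98681352] 465.42730670882344
side [-0.00974883  0.71277716  0.70984496] [ 0.50253559 -0.66012193 -0.55829832] 414.1862493974115
{'time_s': 0.1, 'qpos': array([ 1.016154  ,  0.57646258,  0.02486224,  1.43779884, -0.01496139,
        1.12901685, -0.05653089]), 'joint_velocities': array([ 0.00160858, -0.0005525 , -0.00059708, -0.0009106 , -0.00118994,
        0.00089135, -0.00019779]), 'joint_torque': array([ 6.22503954e-03, -7.67305112e+01,  2.25821078e+00, -2.86601436e+01,
        1.59130746e-02,  8.56385072e-03, -6.29040372e-06]), 'tool_pos': array([ 0.30599311, -0.60117077,  0.20632838]), 'orientation': array([-3.14009626e+00,  1.19936954e-04,  4.70848415e-01]), 'wrist_force': array([ 0.16353006, -0.09804847,  0.77156129]), 'ft_torque': array([0.00508942, 0.01232627, 0.03751859]), 'grasp_force': 0.0, 'grip_width': 0.9981009966627827}
```

View pics/top0.png

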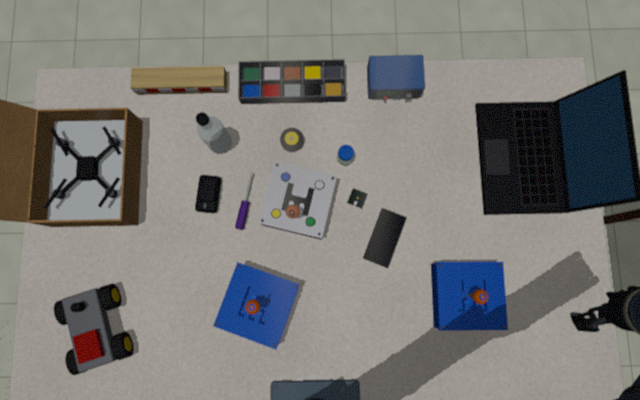

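View pics/side0.png

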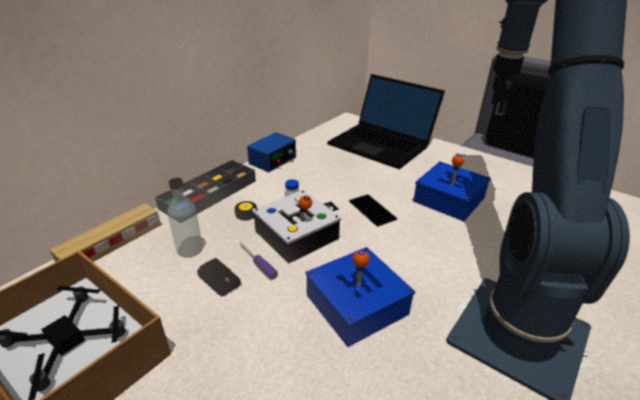

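The top view shows the aluminium-plated console at about (300,200), with its orange knob at (292,211). The tags are blue (285,177), white (319,185), yellow (276,213) and green (310,222). Three consoles could be meant: (257,305) and (470,295) are blue look-alikes, while (300,200) is black with an aluminium plate and coloured discs, so it fits. I'll measure it and confirm in a crop.

Run:
```python
from h import *
im=np.load("top0.npy"); x0,y0,x1,y1=245,145,355,255
cv2.imwrite("pics/crop.png",cv2.resize(im[y0:y1,x0:x1,::-1],(600,600),interpolation=cv2.INTER_CUBIC))
hsv=cv2.cvtColor(im,cv2.COLOR_RGB2HSV)
def blob(lo,hi,box,h=hsv):
    a,b,c,d=box; m=cv2.inRange(h[b:d,a:c],lo,hi); n,_,s,ce=cv2.connectedComponentsWithStats(m)
    i=1+np.argmax(s[1:,4]); return ce[i]+[a,b],s[i,4]
P={}
for k,lo,hi,box in(("green",(45,90,40),(85,255,255),(300,212,322,232)),("yellow",(20,90,80),(35,255,255),(266,204,286,222)),("blue",(100,60,60),(130,255,255),(276,168,295,186))):
    c,a=blob(lo,hi,box); P[k]=plane("top",*c,.076)[:2]; print(k,c,a,P[k])
c,a=blob((3,140,100),(16,255,255),(280,198,306,222)); print("knob",c,a,plane("top",*c,.128))
g,y,b=P["green"],P["yellow"],P["blue"]
print(np.linalg.norm(g-y),np.linalg.norm(b-y),np.linalg.norm(b-g))
o=(g+b)/2; ex=(b-y); ey=(y-g); yaw1=np.arctan2(ex[1],ex[0]); yaw2=np.arctan2(-ey[0],ey[1]); print(o,yaw1,yaw2)
yaw=(yaw1+yaw2)/2;Rz=np.array([[np.cos(yaw),-np.sin(yaw)],[np.sin(yaw),np.cos(yaw)]])
print("knob console",Rz.T@(plane("top",*c,.128)[:2]-o))
s=np.load("side0.npy");hs=cv2.cvtColor(s,cv2.COLOR_RGB2HSV)
c2,a=blob((3,140,100),(16,255,255),(290,190,320,215),hs);print("side knob",c2,a,plane("side",*c2,.128))
c2,a=blob((45,90,40),(85,255,255),(312,208,330,224),hs);print("side green",c2,a,plane("side",*c2,.076))
c2,a=blob((20,90,80),(35,255,255),(284,222,302,236),hs);print("side yel",c2,a,plane("side",*c2,.076))
```

```text
green [310.15384615 221.36538462] 52 [0.52077812 0.00343676]
yellow [275.5 213. ] 56 [0.54444331 0.09321282]
blue [285.0754717  176.37735849] 53 [0.64130548 0.06756208]
knob [294.86363636 209.45454545] 22 [0.54515356 0.03992221 0.128     ]
0.09284278370045698 0.10020099854312209 0.1365243615262058
[0.5810418  0.03549942] -0.25887470054219663 -0.2577395051353085
knob console [-0.03582738 -0.00489139]
side knob [304.87735849 201.68867925] 106 [0.54601314 0.0404761  0.128     ]
side green [321.12 215.56] 25 [0.52084361 0.00434721 0.076     ]
side yel [292.04444444 227.86666667] 45 [0.54546808 0.09244951 0.076     ]
```

View pics/crop.png

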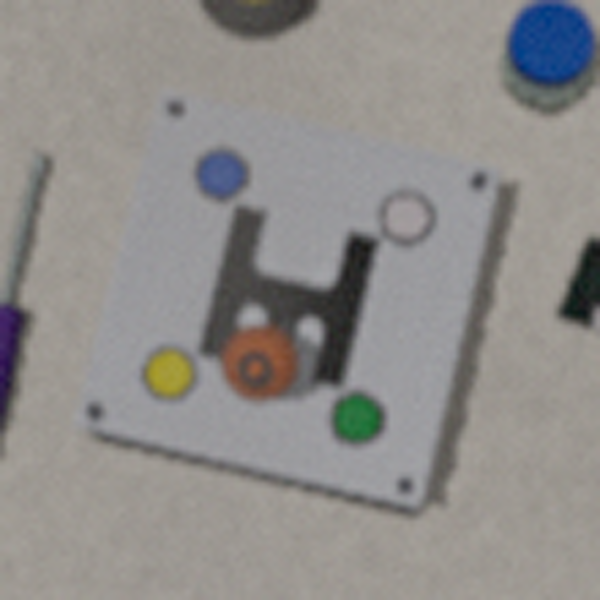

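The crop confirms the grey-plated console. Its centre is at about (0.581, 0.0355) with yaw -0.258, and the lever is parked at console x of about -42. Green is at near-right (-50,-46). The plan is to push with shut fingers in three strokes: +x, -y, then -x.

jog_arm(
  plan=[
    {"grip": 1,"delta_pos": [0,0,40],"dr": [0,0,-0.1]},
    {"grip": 1,"delta_pos": [0,0,40],"dr": [0,0,-0.1]},
    {"grip": 1,"delta_pos": [13,46,0],"dr": [0,0,-0.1]},
    {"grip": 1,"delta_pos": [13,46,0],"dr": [0,0,-0.1]},
    {"grip": 1,"delta_pos": [13,46,0],"dr": [0,0,-0.1]},
    {"grip": 1,"delta_pos": [13,46,0],"dr": [0,0,-0.1]},
    {"grip": 1,"delta_pos": [13,46,0],"dr": [0,0,-0.1]},
    {"grip": 1,"delta_pos": [13,46,0],"dr": [0,0,-0.03]},
  ],
)

```text
time_s: 0.9
tool_pos: [0.3842, -0.3235, 0.2869]
orientation: [-3.141, 0.0, -0.263]
wrist_force: [0.0, 0.6, 0.2]
grip_width: 0.002
grasp_force: 0.0
```

jog_arm(
  plan=[
    {"grip": 1,"delta_pos": [13,46,0],"dr": [0,0,0]},
    {"grip": 1,"delta_pos": [13,46,0],"dr": [0,0,0]},
    {"grip": 1,"delta_pos": [13,46,0],"dr": [0,0,0]},
    {"grip": 1,"delta_pos": [13,46,0],"dr": [0,0,0]},
    {"grip": 1,"delta_pos": [13,46,0],"dr": [0,0,0]},
    {"grip": 1,"delta_pos": [13,46,0],"dr": [0,0,0]},
    {"grip": 1,"delta_pos": [13,46,0],"dr": [0,0,0]},
    {"grip": 1,"delta_pos": [0,0,0],"dr": [0,0,0]},
  ],
)

```text
time_s: 1.7
tool_pos: [0.4762, 0.0035, 0.2868]
orientation: [-3.139, 0.001, -0.25]
wrist_force: [0.4, 0.3, 0.5]
grip_width: -0.003
grasp_force: 0.0
```

jog_arm(
  plan=[
    {"grip": 1,"delta_pos": [8,28,0],"dr": [0,0,0]},
    {"grip": 1,"delta_pos": [6,28,0],"dr": [0,0,0]},
    {"grip": 1,"delta_pos": [0,0,-45],"dr": [0,0,0]},
    {"grip": 1,"delta_pos": [0,0,-45],"dr": [0,0,0]},
    {"grip": 1,"delta_pos": [0,0,-45],"dr": [0,0,0]},
    {"grip": 1,"delta_pos": [0,0,-30],"dr": [0,0,0]},
    {"grip": 1,"delta_pos": [0,0,-20],"dr": [0,0,0]},
    {"grip": 1,"delta_pos": [0,0,0],"dr": [0,0,0]},
  ],
)

```text
time_s: 2.5
tool_pos: [0.4872, 0.0516, 0.0996]
orientation: [3.139, 0.005, -0.259]
wrist_force: [-0.0, -0.2, 0.1]
grip_width: 0.001
grasp_force: 0.0
```

Run:
```python
from h import *
s,d=shot("side","side1")
cv2.imwrite("pics/c1.png",cv2.resize(s[130:280,220:380,::-1],(640,600),interpolation=cv2.INTER_CUBIC))
```

```text
(no output)
```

View pics/c1.png

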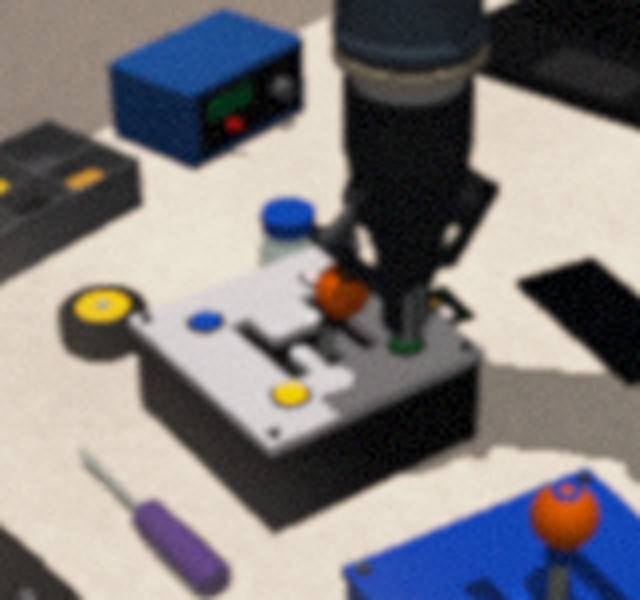

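The side crop shows the shut fingers near-side of the knob (340,290), standing above the plate with tips at about (405,330). I'll shift 8 mm toward the knob's line and push toward +x.

jog_arm(
  plan=[
    {"grip": 1,"delta_pos": [2,8,0],"dr": [0,0,0]},
    {"grip": 1,"delta_pos": [9.7,-2.6,0],"dr": [0,0,0]},
    {"grip": 1,"delta_pos": [9.7,-2.6,0],"dr": [0,0,0]},
    {"grip": 1,"delta_pos": [9.7,-2.6,0],"dr": [0,0,0]},
    {"grip": 1,"delta_pos": [9.7,-2.6,0],"dr": [0,0,0]},
    {"grip": 1,"delta_pos": [9.7,-2.6,0],"dr": [0,0,0]},
    {"grip": 1,"delta_pos": [7.7,-2,0],"dr": [0,0,0]},
    {"grip": 1,"delta_pos": [0,0,0],"dr": [0,0,0]},
  ],
)

```text
time_s: 3.35
tool_pos: [0.5489, 0.0448, 0.102]
orientation: [-3.141, -0.001, -0.26]
wrist_force: [-1.1, -0.1, -0.4]
grip_width: 0.005
grasp_force: 0.0
```

jog_arm(
  plan=[
    {"grip": 1,"delta_pos": [3,-0.8,0],"dr": [0,0,0]},
    {"grip": 1,"delta_pos": [3,-0.8,0],"dr": [0,0,0]},
    {"grip": 1,"delta_pos": [0,0,0],"dr": [0,0,0]},
  ],
)

```text
time_s: 3.65
tool_pos: [0.5536, 0.0438, 0.1021]
orientation: [-3.142, -0.0, -0.259]
wrist_force: [-1.4, 1.1, 0.2]
grip_width: 0.001
grasp_force: 0.6
```

```bash
cat >> h.py <<'E'
O=np.array([.581,.0355]);Y=-.258
RC=np.array([[np.cos(Y),-np.sin(Y)],[np.sin(Y),np.cos(Y)]])
def tcp():
    s=status.sense(); p=s["tool_pos"]; print("tcp console mm",(RC.T@(p[:2]-O)*1000).round(1),"z",p[2].round(4),"F console",(RC.T@s["wrist_force"][:2]).round(1))
def knob(n,z):
    im,d=shot(n,"k%d"%(status.sense()["time_s"]*100)); h=cv2.cvtColor(im,cv2.COLOR_RGB2HSV)
    p=[proj(n,[*(O+RC@[a,b]),z]) for a in(-.07,.07) for b in(-.07,.07)]
    a,b=np.min(p,0).astype(int);c,e=np.max(p,0).astype(int)
    m=cv2.inRange(h[b:e,a:c],(2,110,50),(17,255,255)); k,_,s,ce=cv2.connectedComponentsWithStats(m)
    i=1+np.argmax(s[1:,4]); q=ce[i]+[a,b]; print(n,"knob px",q.round(1),s[i].tolist(),"console mm",(RC.T@(plane(n,*q,z)[:2]-O)*1000).round(1))
E
python3 - <<'E'
from h import *
tcp(); knob("side",.138); knob("top",.138)
E
```

```text
tcp console mm [-28.6   1. ] z 0.1021 F console [-1.7  0.7]
side knob px [293.1 194.3] [33, 16, 7, 11, 54] console mm [-2.1  9. ]Traceback (most recent call last):
  File "<stdin>", line 2, in <module>
  File "h.py", line 22, in knob
    i=1+np.argmax(s[1:,4]); q=ce[i]+[a,b]; print(n,"knob px",q.round(1),s[i].tolist(),"console mm",(RC.T@(plane(n,*q,z)[:2]-O)*1000).round(1))
        ~~~~~~~~~^^^^^^^^^
    return _wrapfunc(a, 'argmax', axis=axis, out=out, **kwds)
    return bound(*args, **kwds)
ValueError: attempt to get argmax of an empty sequence
```

The knob is at mid lane. Next I'll back off and go round to its +y side.

jog_arm(
  plan=[
    {"grip": 1,"delta_pos": [-29,7.7,0],"dr": [0,0,0]},
    {"grip": 1,"delta_pos": [0,0,14],"dr": [0,0,0]},
    {"grip": 1,"delta_pos": [7,27,0],"dr": [0,0,0]},
    {"grip": 1,"delta_pos": [7,27,0],"dr": [0,0,0]},
    {"grip": 1,"delta_pos": [29,-7.7,0],"dr": [0,0,0]},
    {"grip": 1,"delta_pos": [29,-7.7,0],"dr": [0,0,0]},
    {"grip": 1,"delta_pos": [0,0,0],"dr": [0,0,0]},
  ],
)

```text
time_s: 4.45
tool_pos: [0.6001, 0.0888, 0.1161]
orientation: [-3.141, -0.003, -0.261]
wrist_force: [0.3, -0.2, -0.5]
grip_width: 0.001
grasp_force: 0.0
```

Run:
```python
from h import *
tcp(); knob("side",.138)
s,d=shot("side","side2")
cv2.imwrite("pics/c2.png",cv2.resize(s[130:280,220:380,::-1],(640,600),interpolation=cv2.INTER_CUBIC))
```

```text
tcp console mm [ 4.8 56.4] z 0.1161 F console [ 0.3 -0.1]
side knob px [295.7 193.1] [33, 14, 13, 13, 131] console mm [-1.3  0.5]
```

View pics/c2.png

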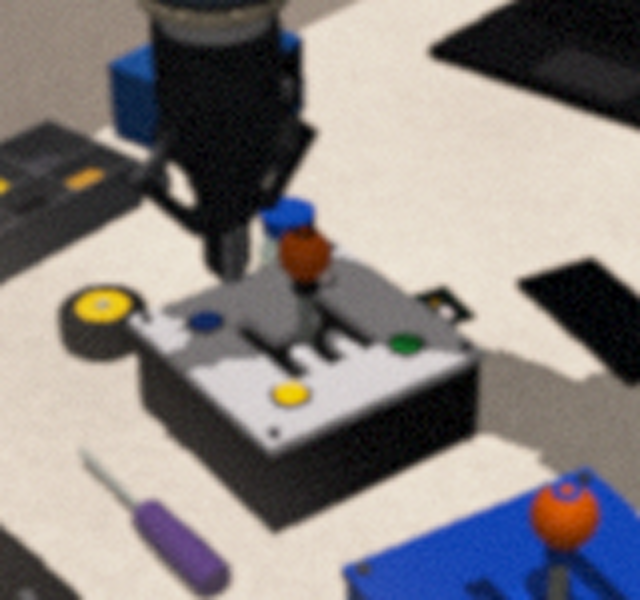

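The lever stands upright at mid lane with the knob at crop (305,255), console (-1,0.5). The shut fingers are to its +y side, so I'll push -y.

jog_arm(
  plan=[
    {"grip": 1,"delta_pos": [-6.4,-8.6,0],"dr": [0,0,0]},
    {"grip": 1,"delta_pos": [-2.6,-9.7,0],"dr": [0,0,0]},
    {"grip": 1,"delta_pos": [-2.6,-9.7,0],"dr": [0,0,0]},
    {"grip": 1,"delta_pos": [-2.6,-9.7,0],"dr": [0,0,0]},
    {"grip": 1,"delta_pos": [-2.6,-9.7,-1],"dr": [0,0,0]},
    {"grip": 1,"delta_pos": [-2.6,-9.7,-1],"dr": [0,0,0]},
    {"grip": 1,"delta_pos": [-1.3,-4.8,-2],"dr": [0,0,0]},
    {"grip": 1,"delta_pos": [0,0,0],"dr": [0,0,0]},
  ],
)

```text
time_s: 5.35
tool_pos: [0.5755, 0.0267, 0.1121]
orientation: [3.141, -0.0, -0.261]
wrist_force: [0.6, -0.7, -0.7]
grip_width: 0.006
grasp_force: 0.2
```

Run:
```python
from h import *
tcp(); knob("side",.130)
```

```text
tcp console mm [-3.1 -9.9] z 0.1121 F console [ 0.7 -0.5]
side knob px [307.9 190.6] [45, 8, 11, 13, 100] console mm [  0.2 -39.4]
```

Nearly at the lane's end, so I'll go in small steps until it stops.

jog_arm(
  plan=[
    {"grip": 1,"delta_pos": [-0.8,-2.9,0],"dr": [0,0,0]},
    {"grip": 1,"delta_pos": [-0.8,-2.9,0],"dr": [0,0,0]},
    {"grip": 1,"delta_pos": [0,0,0],"dr": [0,0,0]},
  ],
)

```text
time_s: 5.7
tool_pos: [0.5739, 0.0222, 0.112]
orientation: [3.141, 0.0, -0.259]
wrist_force: [-0.8, 1.7, 0.4]
grip_width: 0.001
grasp_force: 0.4
```

jog_arm(
  plan=[
    {"grip": 1,"delta_pos": [-0.5,-1.9,0],"dr": [0,0,0]},
    {"grip": 1,"delta_pos": [-0.5,-1.9,0],"dr": [0,0,0]},
    {"grip": 1,"delta_pos": [0,0,0],"dr": [0,0,0]},
  ],
)

```text
time_s: 6.0
tool_pos: [0.573, 0.0183, 0.1121]
orientation: [3.141, -0.0, -0.26]
wrist_force: [-0.3, 0.8, 0.5]
grip_width: -0.002
grasp_force: 0.5
```

Run:
```python
from h import *
tcp(); knob("side",.128)
```

```text
tcp console mm [ -3.3 -18.7] z 0.1121 F console [-0.5  0.7]
side knob px [310.1 190.8] [47, 8, 11, 13, 94] console mm [ -1.1 -45.5]
```

jog_arm(
  plan=[
    {"grip": 1,"delta_pos": [-0.5,-1.9,0],"dr": [0,0,0]},
    {"grip": 1,"delta_pos": [0,0,0],"dr": [0,0,0]},
  ],
)

```text
time_s: 6.25
tool_pos: [0.5725, 0.0164, 0.1121]
orientation: [3.141, -0.0, -0.259]
wrist_force: [0.4, 0.9, -0.6]
grip_width: -0.003
grasp_force: 0.5
```

jog_arm(
  plan=[
    {"grip": 1,"delta_pos": [-0.5,-1.9,0],"dr": [0,0,0]},
    {"grip": 1,"delta_pos": [0,0,0],"dr": [0,0,0]},
  ],
)

```text
time_s: 6.45
tool_pos: [0.572, 0.0145, 0.1121]
orientation: [3.141, -0.0, -0.26]
wrist_force: [0.3, 0.2, 0.8]
grip_width: 0.002
grasp_force: 0.5
```

Run:
```python
from h import *
tcp(); knob("side",.128)
```

```text
tcp console mm [ -3.3 -22.6] z 0.1121 F console [0.3 0.3]
side knob px [310.8 191. ] [47, 9, 11, 13, 93] console mm [ -3.  -46.4]
```

Run:
```python
from h import *
s,d=shot("side","side3"); t,_=shot("top","top3")
a=cv2.resize(s[160:240,260:350,::-1],(450,400),interpolation=cv2.INTER_CUBIC)
b=cv2.resize(t[160:240,260:330,::-1],(350,400),interpolation=cv2.INTER_CUBIC)
cv2.imwrite("pics/c3.png",np.hstack([a,b]))
```

```text
(no output)
```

View pics/c3.png

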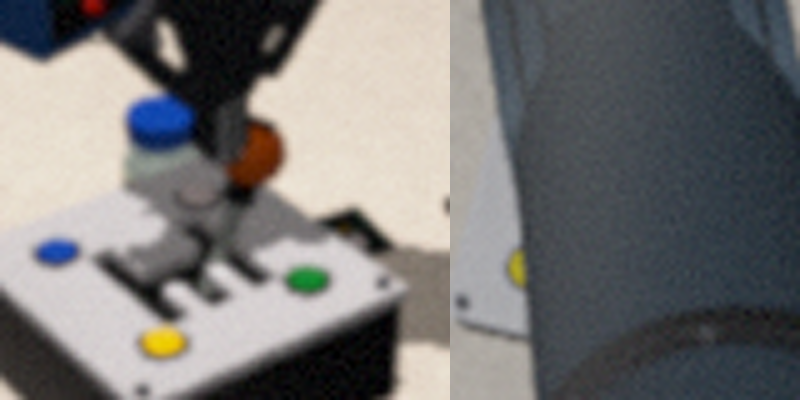

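Run:
```python
from h import *
im,d=eyes.get_image("side"); h=cv2.cvtColor(im,cv2.COLOR_RGB2HSV)
m=cv2.inRange(h,(2,110,40),(17,255,255)); m[:,:295]=0;m[:,325:]=0;m[:175]=0;m[205:]=0
v,u=np.nonzero((m>0)&(d>0)); K,R,t=cam("side")
P=(np.linalg.inv(K)@np.stack([u,v,np.ones(len(u))]))*d[v,u]; W=(R.T@(P-t[:,None])).T
C=np.c_[(W[:,:2]-O)@RC,W[:,2]]*1000
from scipy.optimize import least_squares
# radius known: sphere through depth points
f=least_squares(lambda c:np.linalg.norm(C-c,axis=1)-18,[0,-46,128],loss="soft_l1")
print(len(u),f.x.round(1),np.abs(f.fun).mean().round(2)); tcp()
print("bbox",u.min(),u.max(),v.min(),v.max())
```

```text
95 [ -0.2 -44.3 130.4] 1.65
tcp console mm [ -3.3 -22.3] z 0.1121 F console [0.6 0.1]
bbox 305 315 184 197
```

The knob sphere fit gives (0,-44,130), which lies on the lever's arc. The fingertips are just thinner than I assumed, so I'll keep pushing to the stop.

jog_arm(
  plan=[
    {"grip": 1,"delta_pos": [-0.8,-2.9,0],"dr": [0,0,0]},
    {"grip": 1,"delta_pos": [0,0,0],"dr": [0,0,0]},
  ],
)

```text
time_s: 6.85
tool_pos: [0.5712, 0.0115, 0.1121]
orientation: [3.141, 0.0, -0.26]
wrist_force: [-0.3, 0.9, 0.3]
grip_width: -0.001
grasp_force: 0.5
```

jog_arm(
  plan=[
    {"grip": 1,"delta_pos": [-0.5,-1.9,0],"dr": [0,0,0]},
    {"grip": 1,"delta_pos": [0,0,0],"dr": [0,0,0]},
  ],
)

```text
time_s: 7.05
tool_pos: [0.5707, 0.0098, 0.1121]
orientation: [-3.142, 0.0, -0.259]
wrist_force: [0.4, 1.6, -1.0]
grip_width: -0.001
grasp_force: 0.6
```

jog_arm(
  plan=[
    {"grip": 1,"delta_pos": [-0.5,-1.9,0],"dr": [0,0,0]},
    {"grip": 1,"delta_pos": [0,0,0],"dr": [0,0,0]},
  ],
)

```text
time_s: 7.25
tool_pos: [0.5704, 0.0085, 0.1121]
orientation: [-3.141, -0.0, -0.259]
wrist_force: [1.4, 3.4, 0.0]
grip_width: 0.0
grasp_force: 1.6
```

```bash
cat >> h.py <<'E'
from scipy.optimize import least_squares
def fit():
    im,d=eyes.get_image("side"); h=cv2.cvtColor(im,cv2.COLOR_RGB2HSV)
    m=cv2.inRange(h,(2,110,40),(17,255,255)); m[:,:285]=0;m[:,335:]=0;m[:175]=0;m[220:]=0
    v,u=np.nonzero((m>0)&(d>0)); K,R,t=cam("side")
    P=(np.linalg.inv(K)@np.stack([u,v,np.ones(len(u))]))*d[v,u]; W=(R.T@(P-t[:,None])).T
    C=np.c_[(W[:,:2]-O)@RC,W[:,2]]*1000
    f=least_squares(lambda c:np.linalg.norm(C-c,axis=1)-18,[0,-46,128],loss="soft_l1")
    print("knob fit",len(u),f.x.round(1),"bbox",u.min(),u.max(),v.min(),v.max()); tcp()
E
python3 -c "
from h import *
fit()"
```

```text
knob fit 89 [-1.000e-01 -4.790e+01  1.293e+02] bbox 306 317 185 197
tcp console mm [ -3.3 -28.6] z 0.1122 F console [-0.7  3. ]
```

The force is up and the knob is at y = -48, so it's at the stop. Next I'll go round to its far side.

jog_arm(
  plan=[
    {"grip": 1,"delta_pos": [9,34,4],"dr": [0,0,0]},
    {"grip": 1,"delta_pos": [29,-7.7,0],"dr": [0,0,0]},
    {"grip": 1,"delta_pos": [27,-7.2,0],"dr": [0,0,0]},
    {"grip": 1,"delta_pos": [-6.5,-27,-4],"dr": [0,0,0]},
    {"grip": 1,"delta_pos": [-7,-27,-10],"dr": [0,0,0]},
    {"grip": 1,"delta_pos": [0,0,0],"dr": [0,0,0]},
  ],
)

```text
time_s: 7.9
tool_pos: [0.6196, -0.033, 0.1007]
orientation: [3.137, 0.003, -0.265]
wrist_force: [-1.5, 0.6, 0.1]
grip_width: -0.003
grasp_force: 0.0
```

```bash
python3 -c "
from h import *
fit()"
```

```text
knob fit 132 [-1.000e-01 -4.920e+01  1.284e+02] bbox 305 317 184 197
tcp console mm [ 55.  -53.5] z 0.1013 F console [0.2 0.4]
```

jog_arm(
  plan=[
    {"grip": 1,"delta_pos": [-8,8.6,0],"dr": [0,0,0]},
    {"grip": 1,"delta_pos": [-9.7,2.6,0],"dr": [0,0,0]},
    {"grip": 1,"delta_pos": [-9.7,2.6,0],"dr": [0,0,0]},
    {"grip": 1,"delta_pos": [-9.7,2.6,0],"dr": [0,0,0]},
    {"grip": 1,"delta_pos": [-9.7,2.6,0],"dr": [0,0,0]},
    {"grip": 1,"delta_pos": [-9.7,2.6,0],"dr": [0,0,0]},
    {"grip": 1,"delta_pos": [-7.7,2,0],"dr": [0,0,0]},
    {"grip": 1,"delta_pos": [0,0,0],"dr": [0,0,0]},
  ],
)

```text
time_s: 8.75
tool_pos: [0.5558, -0.0029, 0.102]
orientation: [3.141, 0.002, -0.259]
wrist_force: [0.0, -0.3, 0.3]
grip_width: -0.002
grasp_force: 0.0
```

```bash
python3 -c "
from h import *
fit()"
```

```text
knob fit 150 [-41.5 -46.3 121.8] bbox 314 329 193 206
tcp console mm [-14.  -43.7] z 0.102 F console [ 0.6 -1.1]
```

It's in the green slot. Now the last few millimetres until it stops hard.

jog_arm(
  plan=[
    {"grip": 1,"delta_pos": [-3.9,1,0],"dr": [0,0,0]},
    {"grip": 1,"delta_pos": [-1.9,0.5,0],"dr": [0,0,0]},
    {"grip": 1,"delta_pos": [0,0,0],"dr": [0,0,0]},
  ],
)

```text
time_s: 9.1
tool_pos: [0.5517, -0.0017, 0.102]
orientation: [3.142, 0.0, -0.259]
wrist_force: [1.0, 0.6, -0.2]
grip_width: -0.001
grasp_force: 0.4
```

jog_arm(
  plan=[
    {"grip": 1,"delta_pos": [-1.9,0.5,0],"dr": [0,0,0]},
    {"grip": 1,"delta_pos": [0,0,0],"dr": [0,0,0]},
  ],
)

```text
time_s: 9.3
tool_pos: [0.5497, -0.0012, 0.1021]
orientation: [3.142, 0.0, -0.259]
wrist_force: [1.6, -0.7, 0.5]
grip_width: -0.004
grasp_force: 0.6
```

jog_arm(
  plan=[
    {"grip": 1,"delta_pos": [-1.9,0.5,0],"dr": [0,0,0]},
    {"grip": 1,"delta_pos": [0,0,0],"dr": [0,0,0]},
  ],
)

```text
time_s: 9.5
tool_pos: [0.5477, -0.0005, 0.1021]
orientation: [-3.142, 0.0, -0.259]
wrist_force: [0.7, 0.2, -0.1]
grip_width: -0.004
grasp_force: 0.5
```

```bash
python3 -c "
from h import *
fit()"
```

```text
knob fit 151 [-48.2 -45.5 119.4] bbox 315 328 195 208
tcp console mm [-23.  -43.4] z 0.1021 F console [ 0.8 -0.2]
```

jog_arm(
  plan=[
    {"grip": 1,"delta_pos": [-1.9,0.5,0],"dr": [0,0,0]},
    {"grip": 1,"delta_pos": [0,0,0],"dr": [0,0,0]},
  ],
)

```text
time_s: 9.75
tool_pos: [0.5459, -0.0001, 0.1021]
orientation: [-3.142, -0.0, -0.259]
wrist_force: [1.7, -0.6, 1.1]
grip_width: -0.001
grasp_force: 0.7
```

jog_arm(
  plan=[
    {"grip": 1,"delta_pos": [-1.9,0.5,0],"dr": [0,0,0]},
    {"grip": 1,"delta_pos": [0,0,0],"dr": [0,0,0]},
  ],
)

```text
time_s: 9.95
tool_pos: [0.5445, 0.0003, 0.1023]
orientation: [-3.141, -0.001, -0.259]
wrist_force: [3.5, 0.1, 0.5]
grip_width: -0.001
grasp_force: 1.4
```

```bash
python3 -c "
from h import *
fit()"
```

```text
knob fit 154 [-49.5 -45.5 118.9] bbox 315 329 195 208
tcp console mm [-26.3 -43.3] z 0.1023 F console [3.3 1.3]
```

jog_arm(
  plan=[
    {"grip": 1,"delta_pos": [-1.9,0.5,0],"dr": [0,0,0]},
    {"grip": 1,"delta_pos": [-1,0.3,0],"dr": [0,0,0]},
    {"grip": 1,"delta_pos": [0,0,0],"dr": [0,0,0]},
  ],
)

```text
time_s: 10.3
tool_pos: [0.5424, 0.001, 0.1025]
orientation: [-3.141, -0.002, -0.259]
wrist_force: [5.1, -1.6, 1.0]
grip_width: 0.0
grasp_force: 2.5
```

jog_arm(
  plan=[
    {"grip": 1,"delta_pos": [29,-7.7,0],"dr": [0,0,0]},
    {"grip": 1,"delta_pos": [0,0,40],"dr": [0,0,0]},
    {"grip": 1,"delta_pos": [0,0,45],"dr": [0,0,0]},
    {"grip": 1,"delta_pos": [0,0,45],"dr": [0,0,0]},
    {"grip": 1,"delta_pos": [0,-45,10],"dr": [0,0,0]},
    {"grip": 1,"delta_pos": [0,-45,0],"dr": [0,0,0]},
    {"grip": 1,"delta_pos": [0,-45,0],"dr": [0,0,0]},
    {"grip": 1,"delta_pos": [0,0,0],"dr": [0,0,0]},
  ],
)

```text
time_s: 11.1
tool_pos: [0.5679, -0.1493, 0.2415]
orientation: [3.137, 0.002, -0.269]
wrist_force: [0.0, -0.5, -0.7]
grip_width: 0.001
grasp_force: 0.0
```

```bash
python3 -c "
from h import *
fit()
t,_=shot('top','top4'); s,_=shot('side','side4')
cv2.imwrite('pics/c4.png',np.hstack([cv2.resize(t[145:255,245:355,::-1],(400,400),interpolation=cv2.INTER_CUBIC),cv2.resize(s[160:260,240:340,::-1],(400,400),interpolation=cv2.INTER_CUBIC)]))"
```

```text
knob fit 140 [-48.7 -45.6 119.2] bbox 316 329 195 208
tcp console mm [  33.9 -178. ] z 0.2414 F console [0.8 0.1]
```

View pics/c4.png

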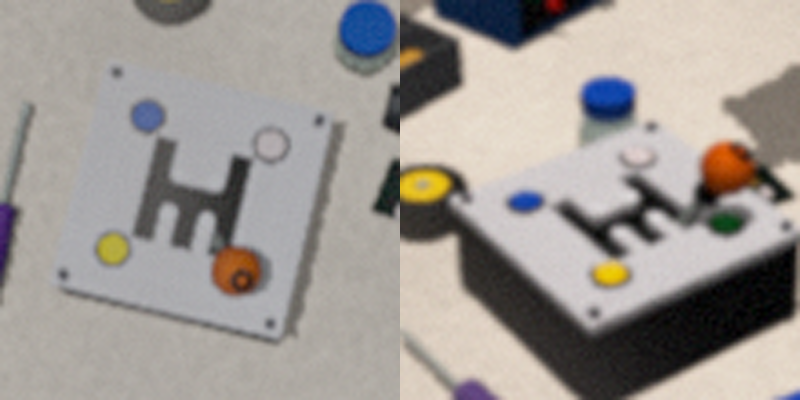

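The knob stands over the green disc, at (237,270) in the left half and (728,167) in the right. It's home in the slot, the neighbouring items in view look undisturbed and the arm is clear.

```bash
python3 -c "
from station import ticket
print(ticket.close_job())"
```

```text
the job is handed in; nothing more can be done
None
```

The lever is home in the green-disc slot (near right), pushed there with shut fingers only; the arm is clear and the job was handed in at about 11 s, though no verdict was returned.

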